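# Ring up the casting patterns

## Robot

A 7-joint arm with a two-finger parallel gripper is mounted at the origin on a cart in front of the work surface, level with it; the furniture and walls round the work are solid. World frame = base frame: x ahead of the robot, y to its left, z up, the work surface at z = 0. Lengths are in m, angles in rad, forces in N, time in s.
With the tool pointing down it reaches from about 0.4 to 0.85 m from the base axis. Payload 4.4 kg.
Tool frame: the origin (TCP) lies at the very end of the fingers, on their centre line; the grasp point (between the pads) lies 19 mm behind it (ctrl.grip_depth is the distance from the TCP to the grasp point, in m); z points along the fingers, y is the line along which they close (so a half turn about z gives the same grasp; the last joint's range is limited). The gripper opens to 94 mm and grips with 3 to 60 N. Pads are 16 mm wide; open, the fingers measure 119 mm over their backs; the gripper's body (75 mm by 177 mm) begins 78 mm behind the grasp point.
Start: joints at [1.262, 0.628, 0.038, 1.517, -0.027, 0.996, -0.02], TCP at [0.156, -0.631, 0.205] pointing down, gripper open.
Joint ranges: [-3.06, 3.06], [-0.37, 2.12], [-1.25, 1.32], [0.18, 2.47], [-1.1, 4.24], [0.23, 1.98], [-2.94, 2.94]. Speed limits (rad/s): [2.57, 2.57, 3.14, 3.14, 3.14, 3.14, 3.14].

## Interface

Orientations are given as a unit quaternion [w, x, y, z].
In Python, from workcell import ctrl gives the robot as it stands.
- The arm moves only by the tool servo_tool, never from a script. Its argument "increments" is a list of rows, each a list of 3 entries, a list of its own where there are three numbers: the shift along the tool's x, y, z in units of 15 cm (1.0 is 15 cm), then the turn about the tool's z in units of 180 degrees (1.0 is 180 degrees), then the gripper's target within -1 to 1 (shut at 1, half-way at 0, fully open at -1). In form: [[[tx, ty, tz], yaw, gripper], ...]. A call has 1 to 5 rows; each row is the pose to reach, as a shift and turn from the pose commanded when the call began, along the tool's axes at that moment, turning the shorter way round; what a row does not reach only later rows make up. A row lasts 1/10 s, in which the tool goes at most 50 mm and 8.59 degrees, less where a joint would pass 70% of its speed; a pose out of reach is approached as far as the arm can. A call with a number of a shift or a turn outside -1 to 1 is refused whole. A call with a gripper value outside its range is refused whole. The fingers move at their own pace and stop on an object; "squeeze" is the grip in N (left out, the last holds). Time passes only in rows, so rows that repeat a pose let the fingers close. It gives the time, the measured TCP pose, the force, the opening and the grip force at its end, in the units of the state.
- ctrl.get_state(): the state, without advancing time (a new reading comes with each control period).
- ctrl.capture(name): name is "side" or "top" or "wrist"; returns a dict with "color" (480x640x3 uint8, red, green, blue), "range_z" (480x640 float32, m along the optical axis (not along the pixel's ray), 0 where there is no reading), "intrinsics" (3x3 intrinsics, pixels), "rvec" (rotation vector, rad) and "tvec" (3), from world to camera coordinates, as OpenCV has them; the wrist camera has in their place "T_tool_cam" (4x4, takes a point from camera to tool coordinates, whose origin is the TCP and whose axes are the flange's). Camera axes: x right, y down, z forward; pixel columns grow to the right and rows downward; lengths in m; the calibration is good to about 2 mm. A picture is of the moment at which its call begins: read the wrist's pose just before it.
- ctrl.close_job(): hands the job in; it is judged then, once.
The state is a dict: "t": time; "joints": joint angles; "joint_velocities": joint speeds; "joint_efforts": joint torques, N m; "tcp_pos": TCP position; "tool_rot": TCP orientation; "contact_force": force on the tool from outside, world axes, zero at the start; "ft_torque": the same for the moment, N m; "width": finger opening in m; "grasp_force": force on a finger pad.
Only numpy, scipy, OpenCV 4.12 (cv2) and the standard library are available. Lean on these libraries where they do the work, as an engineer would, in place of code of your own. Each camera call takes 0.05 s, during which the arm holds its last target. There are 200 camera calls.

## Task

Get the sprued wax patterns ready for investing: put each of the four steel casting rings over the wax pattern whose rubber former it fits, so that every ring stands upright and fully seated round the plug, flat on its former's flange. The wax is fragile, so do not knock or press it, and leave the spray bottle and the mixing bowl where they are.

Things in the scene. Friction and masses are not known exactly. Their poses are not given: they have to be found in the camera images.
- ring_small: loose plain steel casting ring (small size): upright open tube, outer diameter 34 mm, inner 29 mm (wall 2.5 mm), 44 mm high. Origin: centre of its lower end; z up along the tube's axis.
- ring_medium: loose plain steel casting ring (medium size): upright open tube, outer diameter 44 mm, inner 39 mm (wall 2.5 mm), 48 mm high. Origin: centre of its lower end; z up along the tube's axis.
- ring_large: loose plain steel casting ring (large size): upright open tube, outer diameter 54 mm, inner 49 mm (wall 2.5 mm), 52 mm high. Origin: centre of its lower end; z up along the tube's axis.
- ring_extra_large: loose plain steel casting ring (extra large size): upright open tube, outer diameter 64 mm, inner 59 mm (wall 2.5 mm), 56 mm high. Origin: centre of its lower end; z up along the tube's axis.
- pattern_small: a single crown (10 mm across) in dark green wax on a sprue, fixed on the loose tan rubber former that fits ring_small. Origin: centre of the former's underside, z up. Former: flange 46 mm across, 8 mm thick; plug on it 25.5 mm across, straight to 14 mm up, steep dome to 25 mm; wax to 42 mm, within 5 mm of the axis. A seated ring's origin is 8 mm above this one (1.75 mm play all round).
- pattern_medium: a two-unit bridge (18 mm long) in dark green wax on a sprue, fixed on the loose tan rubber former that fits ring_medium. Origin: centre of the former's underside, z up. Former: flange 56 mm across, 8 mm thick; plug on it 35.5 mm across, straight to 14 mm up, steep dome to 25 mm; wax to 47 mm, within 9 mm of the axis. A seated ring's origin is 8 mm above this one (1.75 mm play all round).
- pattern_large: a three-unit bridge (26 mm long) in dark green wax on a sprue, fixed on the loose tan rubber former that fits ring_large. Origin: centre of the former's underside, z up. Former: flange 66 mm across, 8 mm thick; plug on it 45.5 mm across, straight to 14 mm up, steep dome to 25 mm; wax to 47 mm, within 14 mm of the axis. A seated ring's origin is 8 mm above this one (1.75 mm play all round).
- pattern_extra_large: a four-unit bridge (35 mm long) in dark green wax on a sprue, fixed on the loose tan rubber former that fits ring_extra_large. Origin: centre of the former's underside, z up. Former: flange 76 mm across, 8 mm thick; plug on it 55.5 mm across, straight to 14 mm up, steep dome to 25 mm; wax to 47 mm, within 18 mm of the axis. A seated ring's origin is 8 mm above this one (1.75 mm play all round).
- wetting_spray: bystander: black spray bottle, 33 mm across, 114 mm high, standing beside the mat, behind the rings; origin at the centre of its underside, z up
- mixing_bowl: bystander: green rubber mixing bowl, 120 mm across, 65 mm high, behind the rings; origin at the centre of its underside, z up

How it is judged:
At the end, for the whole second after the job is handed in: Each ring stands on the former of its own size: axes within 5 mm, its lower end on the flange (8 mm above the former's underside, within 2.5 mm), ring and former upright within 0.06 rad, the former still on the bench, everything at rest and released (horizontal distance between ring_small and pattern_small below 0.005 m and z of ring_small in the frame of pattern_small between 0.005 and 0.0105 m and angle between each of ring_small, pattern_small, ring_medium, pattern_medium, ring_large, pattern_large, ring_extra_large, pattern_extra_large's own z axis and vertical below 0.06 rad and height (world z) of each of pattern_small, pattern_medium, pattern_large, pattern_extra_large below 0.004 m and linear speed of each of ring_small, ring_medium, ring_large, ring_extra_large below 0.01 m/s and horizontal distance between ring_medium and pattern_medium below 0.005 m and z of ring_medium in the frame of pattern_medium between 0.005 and 0.0105 m and horizontal distance between ring_large and pattern_large below 0.005 m and z of ring_large in the frame of pattern_large between 0.005 and 0.0105 m and horizontal distance between ring_extra_large and pattern_extra_large below 0.005 m and z of ring_extra_large in the frame of pattern_extra_large between 0.005 and 0.0105 m); the robot touches nothing.
It fails at once if a wax pattern is knocked or pressed (more than 2 N on the wax) (contact force between any of pattern_small, pattern_medium, pattern_large, pattern_extra_large and anything else above 2 N).
It fails at once if the spray bottle or the mixing bowl is moved more than 25 mm or tipped (distance of any of wetting_spray, mixing_bowl from where it was at the start of the episode above 0.025 m or angle between any of wetting_spray, mixing_bowl's own z axis and vertical above 0.3 rad).
It also fails if it takes over 96 s, if anything falls off the work surface, if the arm or the gripper's body presses on something with over 40 N, if the wrist force passes 120 N, or if a joint passes its speed limit or range.

## Working session

There is one attempt and no reset: what is moved stays moved. The work goes in short steps, Python scripts to look and compute and a tool call to move; the robot and the scene stay as the last step left them, time stands still between calls to the robot, and variables do not carry over. Pictures are saved under pics/ and viewed, at most 14 in all, crops included, and the job is handed in when it is done.

Besides the shell and the picture viewer there is one more tool, called after ">>>" in YAML: its name, and indented under it one key for each argument. servo_tool: Moves the arm, as the interface text tells. Shifts and turns lie within -1 to 1; 1 stands for 15 cm of shift or 180 degrees of turn. Its arguments: {"type":"object","properties":{"increments":{"type":"array"},"squeeze":{"type":"number"}},"required":["increments"]}

```bash
mkdir -p pics
cat > h.py <<'E'
import numpy as np, cv2
from workcell import ctrl
def cap(n):
    s=ctrl.get_state(); c=ctrl.capture(n); 
    if 'rvec' in c:
        R=cv2.Rodrigues(np.array(c['rvec'],float))[0]; t=np.array(c['tvec'],float).ravel()
        c['R']=R.T; c['o']=-R.T@t
    return c
def pts(c):
    K=c['intrinsics']; v,u=np.mgrid[0:480,0:640]; z=c['range_z']
    P=np.stack([(u-K[0,2])/K[0,0]*z,(v-K[1,2])/K[1,1]*z,z],-1)
    return P@c['R'].T+c['o']
def save(c,n): cv2.imwrite('pics/'+n,c['color'][:,:,::-1])
E
python3 - <<'E'
from h import *
s=ctrl.get_state(); print(s)
for n in ['top','side']:
    c=cap(n); save(c,n+'0.png'); np.savez(n+'0.npz',**c); print(n,c['o'],c['R'][:,2],c['intrinsics'][0])
E
```

```text
{'t': 0.0, 'joints': array([ 1.2621863 ,  0.62932926,  0.03846563,  1.51831825, -0.02699671,
        0.99629271, -0.01999122]), 'joint_velocities': array([ 0.00060117,  0.00217056, -0.00089085,  0.00010963,  0.00034192,
       -0.00199556,  0.00117702]), 'joint_efforts': array([-3.47671876e-04, -5.49726748e+01,  1.14367627e+00, -1.86629838e+01,
       -5.21737954e-02,  2.34975148e-02,  1.39140138e-04]), 'tcp_pos': array([ 0.1561403 , -0.63030753,  0.2045814 ]), 'tool_rot': array([-9.05170095e-04,  9.92639496e-01,  1.21103243e-01, -1.30003682e-04]), 'contact_force': array([1.10861143, 0.3151477 , 0.328501  ]), 'ft_torque': array([0.00525482, 0.00833156, 0.02227208]), 'grasp_force': 0.0, 'width': 0.09381014027303508}
top [ 0.522833   -0.20939207  1.03829656] [ 0.07563595 -0.00570685 -0.99711917] [565.33400412   0.         318.24568814]
side [0.12302452 0.42671673 0.42946604] [ 0.50329594 -0.74022171 -0.4458307 ] [455.34784058   0.         321.61279421]
```

View pics/top0.png

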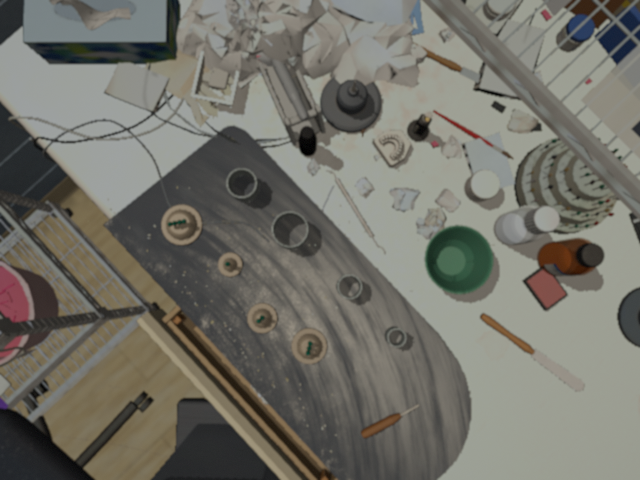

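View pics/side0.png

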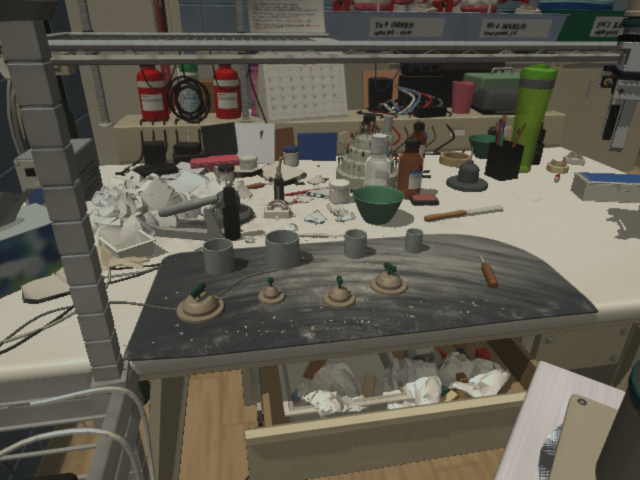

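Top view: formers at (181,225) XL, (231,264) small, (262,319) medium and (310,346) large. Rings at (242,184), (290,231), (350,289) and (397,337), spray at (308,140), bowl at (460,259). The side view shows everything standing upright, with a post on the left and a rail overhead.

```bash
cat > m.py <<'E'
from h import *
def ray(c,u,v,h):
    K=c['intrinsics']; d=c['R']@np.array([(u-K[0,2])/K[0,0],(v-K[1,2])/K[1,1],1]); return c['o']+d*(h-c['o'][2])/d[2]
def fitc(Q):
    A=np.c_[2*Q,np.ones(len(Q))]
    for _ in range(4):
        s=np.linalg.lstsq(A,(Q**2).sum(1),rcond=None)[0]; r=np.sqrt(s[2]+s[:2]@s[:2])
        e=abs(np.hypot(*(Q-s[:2]).T)-r); k=e<max(.002,2*np.median(e)); Q=Q[k];A=A[k]
    return s[:2],r,len(Q)
E
python3 - <<'E'
from m import *
for n in ['top','side']:
    c=dict(np.load(n+'0.npz')); P=pts(c); Z=P[...,2]; ok=c['range_z']>0
    if n=='top': print('mat z',[P[y,x].round(3) for y,x in [(280,190),(400,330),(260,330)]])
    pr={'top':[(242,184,52,27),(290,231,56,32),(350,289,48,22),(397,337,44,17),(181,225,0,38),(231,264,0,23),(262,319,0,28),(310,346,0,33)]}.get(n,[])
    for u,v,h,r in pr:
        g=ray(c,u,v,(h or 8)/1000)[:2]; D=np.hypot(P[...,0]-g[0],P[...,1]-g[1])
        if h: m=ok&(D<r/1000+.012)&(Z>h/1000-.008)&(Z<h/1000+.012)
        else: m=ok&(D<r/1000+.01)&(Z>.004)&(Z<.2)
        Q=P[m]; (b,rr)=cv2.minEnclosingCircle(Q[:,:2].astype(np.float32))
        print(u,v,'guess',g.round(4),'enc',np.round(b,4),round(rr,4),'mean',Q[:,:2].mean(0).round(4),len(Q),'zmax',Q[:,2].max().round(3))
    if n=='top':
        for nm,u,v in [('spray',308,140),('bowl',460,259),('rail',500,60),('rail2',600,170),('hat',350,95),('nozzle',290,100),('shelf',80,330),('cab',60,10)]: print(nm,P[v,u].round(3))
    m=ok&(Z>.12)&(Z<.9)&(P[...,0]>0.2)&(P[...,0]<.95)&(abs(P[...,1])<.6)
    import collections
    k=collections.Counter(map(tuple,(P[m]/.1).round().astype(int))); print({tuple(int(x) for x in a):b for a,b in sorted(k.items()) if b>25})
E
```

```text
mat z [array([ 0.52 ,  0.017, -0.   ]), array([ 0.312, -0.245,  0.005]), array([ 0.564, -0.238,  0.002])]
242 184 guess [ 0.6908 -0.078 ] enc [ 0.6925 -0.0769] 0.0272 mean [ 0.6927 -0.0762] 171 zmax 0.056
290 231 guess [ 0.61   -0.1654] enc [ 0.6132 -0.1649] 0.0319 mean [ 0.6137 -0.1637] 185 zmax 0.06
350 289 guess [ 0.5123 -0.2731] enc [ 0.5163 -0.2721] 0.022 mean [ 0.516  -0.2725] 114 zmax 0.054
397 337 guess [ 0.4313 -0.3573] enc [ 0.4302 -0.3562] 0.0168 mean [ 0.4299 -0.3566] 103 zmax 0.047
181 225 guess [0.6192 0.0362] enc [0.6192 0.0363] 0.048 mean [0.6184 0.0334] 1532 zmax 0.048
231 264 guess [ 0.5508 -0.058 ] enc [ 0.5509 -0.0584] 0.0329 mean [ 0.5503 -0.0577] 615 zmax 0.044
262 319 guess [ 0.4532 -0.118 ] enc [ 0.4532 -0.1183] 0.038 mean [ 0.4546 -0.1185] 902 zmax 0.049
310 346 guess [ 0.4074 -0.2061] enc [ 0.4073 -0.2061] 0.043 mean [ 0.4086 -0.2051] 1230 zmax 0.051
spray [ 0.761 -0.193  0.099]
bowl [ 0.572 -0.476  0.005]
rail [ 0.799 -0.428  0.369]
rail2 [ 0.671 -0.56   0.349]
hat [ 0.852 -0.263  0.066]
nozzle [ 0.839 -0.158  0.07 ]
shelf [ 0.352  0.514 -0.745]
cab [0.976 
[... 245 characters left out ...]
363, (8, -5, 4): 1522, (8, -4, 3): 803, (8, -4, 4): 1318, (9, -6, 4): 269, (9, -5, 4): 239, (9, -4, 3): 374, (9, -4, 4): 537, (9, -3, 3): 66, (9, 1, 1): 64, (9, 1, 2): 153, (9, 2, 1): 58, (9, 2, 2): 253}
{(4, 3, 1): 2245, (4, 3, 2): 6845, (4, 3, 3): 5280, (4, 3, 4): 6921, (4, 4, 1): 36, (4, 4, 2): 901, (5, 3, 1): 1869, (5, 3, 2): 984, (5, 4, 2): 38, (6, -6, 1): 139, (6, -6, 2): 137, (6, -6, 3): 97, (6, -6, 4): 106, (6, -5, 1): 61, (6, -5, 2): 40, (7, -6, 3): 165, (7, -6, 4): 636, (7, -5, 3): 384, (7, -5, 4): 418, (8, -5, 3): 196, (8, -5, 4): 227, (8, -4, 3): 432, (8, -4, 4): 444, (9, -4, 3): 203, (9, -4, 4): 244, (9, -3, 3): 456, (9, -3, 4): 501, (9, 1, 1): 45, (9, 1, 2): 133, (9, 2, 2): 51}
```

```bash
cat > f.py <<'E'
from m import *
F={'XL':(.6192,.0362,.038),'S':(.5509,-.0584,.023),'M':(.4532,-.1183,.028),'L':(.4073,-.2061,.033)}
def formers(c,F=F):
    "tan rim pixels -> rays on flange top plane -> circle fit on outer edge"
    hsv=cv2.cvtColor(c['color'],cv2.COLOR_RGB2HSV).astype(int); Rc=c['R'].T; out={}
    col=c['color'].astype(int); tan=((col[...,0]-col[...,2])>14)&(col[...,0]>70)
    K=c['intrinsics']; v,u=np.mgrid[0:480,0:640]
    d=np.stack([(u-K[0,2])/K[0,0],(v-K[1,2])/K[1,1],np.ones(u.shape)],-1)@c['R'].T
    G=c['o']+d*((.008-c['o'][2])/d[...,2])[...,None]
    for k,(x,y,r) in F.items():
        m=(tan&(np.hypot(G[...,0]-x,G[...,1]-y)<r+.012)).astype(np.uint8)
        cs=cv2.findContours(m,cv2.RETR_EXTERNAL,cv2.CHAIN_APPROX_NONE)[0]
        if not cs: out[k]=None; continue
        q=max(cs,key=cv2.contourArea)[:,0]; q=cv2.convexHull(q,returnPoints=True)[:,0] if len(q)<5 else q
        Q=G[q[:,1],q[:,0],:2]; out[k]=fitc(Q)
    return out
E
python3 - <<'E'
from f import *
for n in ['top','side']:
    c=dict(np.load(n+'0.npz'))
    for k,o in formers(c).items(): print(n,k,o and (o[0].round(4),round(o[1],4),o[2]))
c=cap('wrist'); save(c,'w0.png'); print(c['T_tool_cam'].round(3).tolist(),c['intrinsics'][0])
# rings circle-edge: mean of inner/outer from top by depth points fit
c=dict(np.load('top0.npz')); P=pts(c); ok=c['range_z']>0
for k,x,y,h in [('L',.6925,-.0769,.052),('XL',.6132,-.1649,.056),('M',.5163,-.2721,.048),('S',.4302,-.3562,.044)]:
    Q=P[ok&(np.hypot(P[...,0]-x,P[...,1]-y)<.05)&(abs(P[...,2]-h)<.008)][:,:2]; print(k,fitc(Q))
E
```

```text
top XL (array([0.6205, 0.0358]), np.float64(0.0372), 115)
top S (array([ 0.5503, -0.0555]), np.float64(0.0224), 69)
top M (array([ 0.456 , -0.1178]), np.float64(0.0277), 83)
top L (array([ 0.4139, -0.2043]), np.float64(0.0371), 82)
side XL (array([0.6207, 0.0386]), np.float64(0.0372), 75)
side S (array([ 0.5513, -0.0536]), np.float64(0.0236), 52)
side M (array([ 0.4537, -0.1216]), np.float64(0.0336), 77)
side L (array([ 0.4131, -0.201 ]), np.float64(0.0368), 73)
[[0.002, -0.967, -0.254, 0.074], [1.0, 0.001, 0.0, 0.001], [-0.0, -0.254, 0.967, -0.181], [0.0, 0.0, 0.0, 1.0]] [430.85892754   0.         318.65819354]
L (array([ 0.69225191, -0.0771383 ]), np.float64(0.02540612403494072), 170)
XL (array([ 0.61283233, -0.16489475]), np.float64(0.030378679402493246), 185)
M (array([ 0.51627571, -0.27179292]), np.float64(0.020470421019553712), 114)
S (array([ 0.43036101, -0.35620512]), np.float64(0.015559612692913784), 102)
```

>>> servo_tool:
  increments:
    - [[0.33, 0, -0.1], 0, -1]
    - [[0.66, 0, -0.1], 0, -1]
    - [[1, 0, -0.1], 0, -1]
    - [[1, -0.33, -0.1], 0, -1]
    - [[1, -0.66, -0.1], 0, -1]
  squeeze: 15

```text
t: 0.65
tcp_pos: [0.2803, -0.4968, 0.2188]
tool_rot: [-0.001, 0.992, 0.123, 0.0]
contact_force: [-0.1, -0.2, 0.9]
width: 0.0942
grasp_force: 0.0
```

>>> servo_tool:
  increments:
    - [[0.25, -0.14, 0], 0, -1]
    - [[0.5, -0.28, 0], 0, -1]
    - [[0.75, -0.42, 0], 0, -1]
    - [[1, -0.6, 0], 0, -1]
    - [[1, -0.67, 0], 0, -1]

```text
t: 1.15
tcp_pos: [0.405, -0.3596, 0.2202]
tool_rot: [-0.001, 0.992, 0.126, 0.002]
contact_force: [-0.7, 0.1, 0.7]
width: 0.0943
grasp_force: 0.0
```

>>> servo_tool:
  increments:
    - [[0.2, 0, 0.2], 0, -1]
    - [[0.2, 0, 0.2], 0, -1]

```text
t: 1.35
tcp_pos: [0.4303, -0.3545, 0.1876]
tool_rot: [-0.002, 0.992, 0.124, -0.001]
contact_force: [-0.8, 0.8, -1.1]
width: 0.0936
grasp_force: 0.0
```

```bash
cat >> f.py <<'E'
from scipy.spatial.transform import Rotation as Ro
def wrist():
    s=ctrl.get_state(); c=ctrl.capture('wrist'); T=np.eye(4)
    T[:3,:3]=Ro.from_quat(np.r_[s['tool_rot'][1:],s['tool_rot'][0]]).as_matrix(); T[:3,3]=s['tcp_pos']
    c['Tt']=T; W=T@np.array(c['T_tool_cam']); c['R']=W[:3,:3]; c['o']=W[:3,3]; return c
def ring(c,x,y,h):
    P=pts(c); ok=c['range_z']>0
    Q=P[ok&(np.hypot(P[...,0]-x,P[...,1]-y)<.045)&(abs(P[...,2]-h)<.006)]; return fitc(Q[:,:2]),np.median(Q[:,2])
def go(x,y,z,s=None):
    s=s or ctrl.get_state(); R=Ro.from_quat(np.r_[s['tool_rot'][1:],s['tool_rot'][0]])
    print('move units',(R.inv().apply(np.array([x,y,z])-s['tcp_pos'])/.15).round(3),'tcp',s['tcp_pos'].round(4),'yaw',np.degrees(np.arctan2(*R.as_matrix()[1::-1,0])).round(2))
E
python3 - <<'E'
from f import *
c=wrist(); save(c,'w1.png'); r=ring(c,.43,-.356,.044); print(r)
for k,o in formers(c).items(): print(k,o and (o[0].round(4),round(o[1],4),o[2]))
P=pts(c); print(P[400,320],P[240,320])
go(*r[0][0],.014)
E
```

```text
((array([ 0.43313207, -0.35754321]), np.float64(0.015435519251234497), 541), np.float64(0.044761524963009724))
XL None
S None
M (array([ 0.4569, -0.1182]), np.float64(0.0265), 187)
L (array([ 0.4096, -0.2047]), np.float64(0.0318), 190)
[ 0.45708966 -0.34962395  0.30295499] [ 0.40480315 -0.36251622  0.00435989]
move units [0.029 0.019 1.165] tcp [ 0.4287 -0.3563  0.1888] yaw 14.07
```

View pics/w1.png

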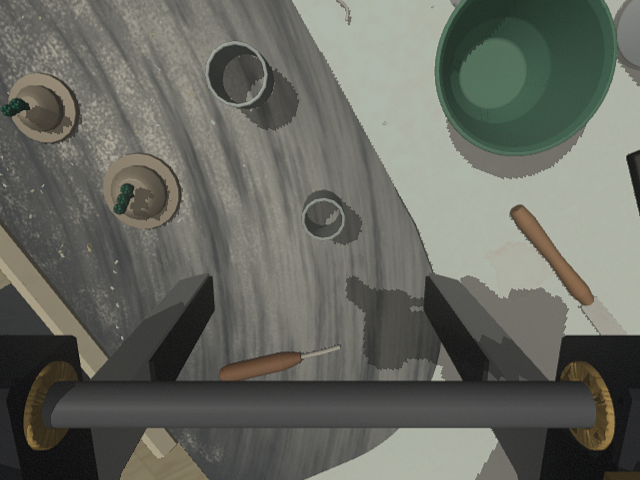

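Wrist view: small ring at (323,218), large former at (141,190), medium former at (42,107), bowl well clear on the right. Next I grasp the small ring.

>>> servo_tool:
  increments:
    - [[0.03, 0.01, 0.3], 0, -1]
    - [[0.03, 0.01, 0.6], 0, -1]
    - [[0.03, 0.01, 0.9], 0, -1]
    - [[0.03, 0.01, 0.9], 0, -1]

```text
t: 1.8
tcp_pos: [0.4284, -0.3567, 0.0509]
tool_rot: [-0.004, 0.993, 0.12, -0.004]
contact_force: [-0.5, 0.0, -1.0]
width: 0.0941
grasp_force: 0.0
```

>>> servo_tool:
  increments:
    - [[0, 0, 0.13], 0, -1]
    - [[0, 0, 0.25], 0, -0.2]
    - [[0, 0, 0.25], 0, 0.2]
    - [[0, 0, 0.25], 0, 1]
    - [[0, 0, 0.25], 0, 1]

```text
t: 2.3
tcp_pos: [0.4342, -0.3596, 0.0201]
tool_rot: [0.001, 0.993, 0.121, 0.001]
contact_force: [-0.3, -0.3, -1.0]
width: 0.0653
grasp_force: 0.0
```

>>> servo_tool:
  increments:
    - [[0, 0, 0], 0, 1]
    - [[0, 0, 0], 0, 1]
    - [[0, 0, 0], 0, 1]
    - [[0, 0, 0], 0, 1]
    - [[0, 0, 0], 0, 1]

```text
t: 2.8
tcp_pos: [0.4333, -0.3581, 0.0181]
tool_rot: [-0.0, 0.993, 0.121, -0.0]
contact_force: [-1.0, 1.5, 2.4]
width: 0.0337
grasp_force: 15.0
```

>>> servo_tool:
  increments:
    - [[0, 0, -0.3], 0, 1]
    - [[0, 0, -0.6], 0, 1]
    - [[0.1, -0.15, -0.85], 0, 1]
    - [[0.25, -0.4, -0.9], 0, 1]
    - [[0.4, -0.65, -0.9], 0, 1]

```text
t: 3.3
tcp_pos: [0.4695, -0.2493, 0.155]
tool_rot: [0.001, 0.993, 0.12, 0.002]
contact_force: [1.0, 0.4, -0.7]
width: 0.0332
grasp_force: 15.0
```

>>> servo_tool:
  increments:
    - [[0.2, -0.27, 0], 0, 1]
    - [[0.4, -0.54, 0], 0, 1]
    - [[0.6, -0.8, 0], 0, 1]
    - [[0.85, -1, 0], 0, 1]
    - [[0.85, -1, 0], 0, 1]

```text
t: 3.8
tcp_pos: [0.56, -0.0642, 0.1528]
tool_rot: [-0.002, 0.992, 0.127, 0.002]
contact_force: [-0.3, 0.3, -1.4]
width: 0.0336
grasp_force: 15.0
```

>>> servo_tool:
  increments:
    - [[0, -0.11, 0], 0, 1]
    - [[0, -0.11, 0], 0, 1]
    - [[0, -0.11, 0], 0, 1]

```text
t: 4.1
tcp_pos: [0.5509, -0.0579, 0.1529]
tool_rot: [0.0, 0.993, 0.121, -0.0]
contact_force: [0.3, -0.9, -1.7]
width: 0.0338
grasp_force: 15.0
```

Run:
```python
from f import *
s=ctrl.get_state(); print(s['width'],s['grasp_force'])
c=wrist(); save(c,'w2.png'); z=s['tcp_pos'][2]
# ring top in tool frame (about TCP z + 27mm)
T=c['Tt']; P=(pts(c)-T[:3,3])@T[:3,:3]; ok=c['range_z']>0
m=ok&(np.hypot(P[...,0],P[...,1])<.026)&(P[...,2]>-.045)&(P[...,2]<.05); Q=P[m]; print(len(Q),Q.min(0),Q.max(0))
h=Q[:,2].min(); print('ring in tool',fitc(Q[abs(Q[:,2]+.027)<.005][:,:2]),h)
for k,o in formers(c).items(): print(k,o and (o[0].round(4),round(o[1],4),o[2]))
go(.5505,-.057,.14)
```

```text
0.0337766346014176 14.99973947647959
9094 [-0.0175854  -0.02419824 -0.04498512] [0.01659735 0.02416359 0.01781125]
ring in tool (array([0.00020766, 0.00096091]), np.float64(0.015656271689720832), 2109) -0.04498512077475305
XL (array([0.6225, 0.0345]), np.float64(0.0368), 300)
S (array([ 0.5526, -0.0569]), np.float64(0.0219), 160)
M (array([ 0.4451, -0.1124]), np.float64(0.0134), 44)
L (array([ 0.4016, -0.1774]), np.float64(0.0285), 159)
move units [-0.002 -0.01   0.087] tcp [ 0.5512 -0.0584  0.153 ] yaw 13.8
```

View pics/w2.png

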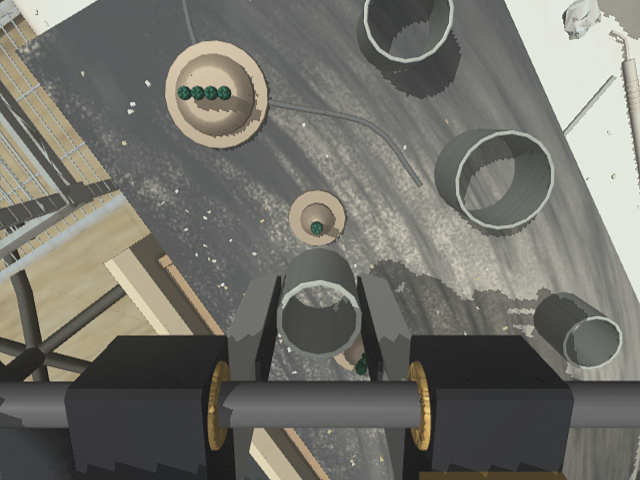

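Ring held at (320,316). Small former fully visible at (317,218), with XL former at (217,93).

>>> servo_tool:
  increments:
    - [[0.013, -0.006, 0.2], 0, 1]
    - [[0.013, -0.006, 0.4], 0, 1]
    - [[0.013, -0.006, 0.55], 0, 1]
    - [[0.013, -0.006, 0.65], 0, 1]
    - [[0.013, -0.006, 0.7], 0, 1]

```text
t: 4.65
tcp_pos: [0.5525, -0.0572, 0.0467]
tool_rot: [0.0, 0.993, 0.12, -0.001]
contact_force: [-0.7, -0.1, -0.3]
width: 0.0336
grasp_force: 15.0
```

>>> servo_tool:
  increments:
    - [[0, 0, 0.03], 0, 1]
    - [[0, 0, 0.06], 0, 1]
    - [[0, 0, 0.08], 0, 1]
    - [[0, 0, 0.1], 0, 1]
    - [[0, 0, 0.1], 0, 1]

```text
t: 5.15
tcp_pos: [0.5536, -0.0556, 0.033]
tool_rot: [-0.0, 0.993, 0.121, 0.0]
contact_force: [-0.6, 0.4, -1.6]
width: 0.0337
grasp_force: 15.0
```

>>> servo_tool:
  increments:
    - [[0, 0, 0.02], 0, 1]
    - [[0, 0, 0.03], 0, 1]
    - [[0, 0, 0.03], 0, 1]

```text
t: 5.45
tcp_pos: [0.5535, -0.0556, 0.0283]
tool_rot: [-0.0, 0.993, 0.121, -0.0]
contact_force: [-0.9, 0.5, -1.0]
width: 0.0336
grasp_force: 15.0
```

>>> servo_tool:
  increments:
    - [[0, 0, 0.01], 0, 1]
    - [[0, 0, 0.015], 0, 1]
    - [[0, 0, 0.015], 0, -0.1]
    - [[0, 0, 0.015], 0, -0.1]
    - [[0, 0, 0.015], 0, -0.1]

```text
t: 5.95
tcp_pos: [0.5537, -0.0557, 0.0263]
tool_rot: [0.0, 0.993, 0.121, 0.0]
contact_force: [-0.7, 0.2, -1.0]
width: 0.0505
grasp_force: 0.0
```

>>> servo_tool:
  increments:
    - [[0, 0, 0], 0, -0.1]
    - [[0, 0, -0.1], 0, -0.1]
    - [[0, 0, -0.3], 0, -0.1]
    - [[0, 0, -0.6], 0, -0.1]
    - [[0, 0, -0.9], 0, -0.5]

```text
t: 6.45
tcp_pos: [0.5529, -0.0556, 0.1623]
tool_rot: [-0.0, 0.993, 0.121, -0.001]
contact_force: [1.7, 0.0, 0.3]
width: 0.0563
grasp_force: 0.0
```

Run:
```python
from f import *
s=ctrl.get_state(); c=wrist(); save(c,'w3.png')
print('S seated',ring(c,.5527,-.0567,.052))
P=pts(c); ok=c['range_z']>0; Q=P[ok&(np.hypot(P[...,0]-.553,P[...,1]+.057)<.02)]; print('zmax',np.percentile(Q[:,2],[90,99,100]))
for k,o in formers(c).items(): print(k,o and (o[0].round(4),round(o[1],4),o[2]))
print('XL',ring(c,.613,-.165,.056)); print('M',ring(c,.517,-.2725,.048)); print('L',ring(c,.693,-.077,.052))
go(.519,-.273,.19)
```

```text
S seated ((array([ 0.55382078, -0.05658841]), np.float64(0.015429548972610806), 678), np.float64(0.05270920718786132))
zmax [0.05299838 0.0542651  0.055781  ]
XL (array([0.6225, 0.0346]), np.float64(0.0367), 287)
S (array([ 0.5484, -0.0584]), np.float64(0.0101), 62)
M (array([ 0.4578, -0.1173]), np.float64(0.0261), 137)
L (array([ 0.4124, -0.2154]), np.float64(0.0342), 74)
XL ((array([ 0.61599663, -0.16488846]), np.float64(0.03036528052625858), 1802), np.float64(0.056406962095519736))
M ((array([ 0.5197026 , -0.27207838]), np.float64(0.020443165295181243), 750), np.float64(0.047386913325396796))
L ((array([ 0.6948367 , -0.07744541]), np.float64(0.025317319641930142), 1018), np.float64(0.05275367366827355))
move units [-0.597  1.342 -0.137] tcp [ 0.5579 -0.0561  0.1697] yaw 13.89
```

View pics/w3.png

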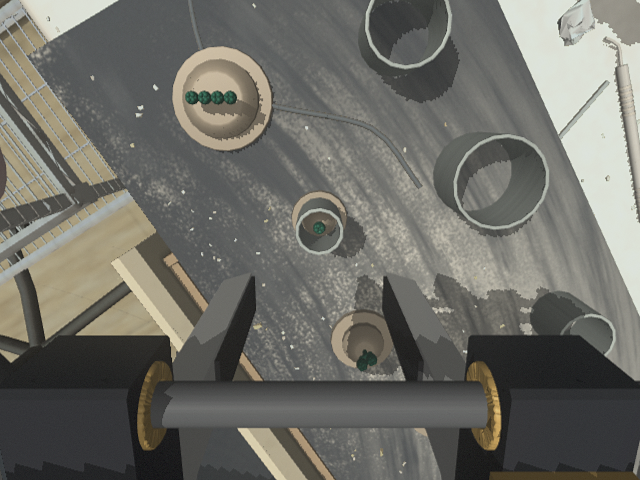

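Small ring sits concentric in its former at (320,230), top at z≈52.7 mm, so it is seated. Next is the medium ring.

>>> servo_tool:
  increments:
    - [[-0.13, 0.3, 0], 0, -1]
    - [[-0.26, 0.6, 0], 0, -1]
    - [[-0.4, 0.9, 0], 0, -1]
    - [[-0.5, 1, 0], 0, -1]
    - [[-0.57, 1, 0], 0, -1]

```text
t: 7.0
tcp_pos: [0.5053, -0.2255, 0.161]
tool_rot: [0.001, 0.993, 0.118, -0.0]
contact_force: [0.1, 0.3, -0.3]
width: 0.0936
grasp_force: 0.0
```

>>> servo_tool:
  increments:
    - [[0, 0.2, 0], 0, -1]
    - [[0, 0.34, 0], 0, -1]
    - [[0, 0.34, 0], 0, -1]
    - [[0, 0.34, 0], 0, -1]
    - [[0, 0.34, 0], 0, -1]

```text
t: 7.5
tcp_pos: [0.519, -0.2686, 0.1611]
tool_rot: [-0.001, 0.992, 0.122, -0.0]
contact_force: [-0.1, 0.1, -0.1]
width: 0.0938
grasp_force: 0.0
```

Run:
```python
from f import *
c=wrist()
print('M',ring(c,.519,-.272,.048),'S seated',ring(c,.5527,-.0567,.052)); 
for k,o in formers(c).items(): print(k,o and (o[0].round(4),round(o[1],4),o[2]))
go(.5195,-.2722,.020)
```

```text
M ((array([ 0.51945727, -0.27287588]), np.float64(0.0203998471499772), 874), np.float64(0.04873928139715944)) S seated ((array([ 0.55315847, -0.05805809]), np.float64(0.015362148155948812), 806), np.float64(0.05210771066176198))
XL None
S (array([ 0.5521, -0.056 ]), np.float64(0.0199), 210)
M (array([ 0.457 , -0.1186]), np.float64(0.0265), 178)
L (array([ 0.4091, -0.2081]), np.float64(0.0248), 284)
move units [-0.002  0.023  0.941] tcp [ 0.5191 -0.2689  0.1612] yaw 14.07
```

>>> servo_tool:
  increments:
    - [[0, 0.023, 0.3], 0, -1]
    - [[0, 0.023, 0.6], 0, -1]
    - [[0, 0.023, 0.85], 0, -1]
    - [[0, 0.023, 0.94], 0, -0.3]
    - [[0, 0.023, 0.94], 0, 0]

```text
t: 8.05
tcp_pos: [0.5187, -0.273, 0.0188]
tool_rot: [-0.001, 0.993, 0.122, -0.002]
contact_force: [-0.6, -0.3, 0.0]
width: 0.0812
grasp_force: 0.0
```

>>> servo_tool:
  increments:
    - [[0, 0, 0], 0, 1]
    - [[0, 0, 0], 0, 1]
    - [[0, 0, 0], 0, 1]
    - [[0, 0, 0], 0, 1]
    - [[0, 0, 0], 0, 1]

```text
t: 8.55
tcp_pos: [0.5201, -0.2744, 0.0211]
tool_rot: [-0.0, 0.993, 0.121, 0.0]
contact_force: [-0.4, 0.7, 5.7]
width: 0.0437
grasp_force: 15.0
```

>>> servo_tool:
  increments:
    - [[0, 0, -0.3], 0, 1]
    - [[0, 0, -0.6], 0, 1]
    - [[0, -0.2, -0.85], 0, 1]
    - [[-0.05, -0.45, -0.85], 0, 1]
    - [[-0.1, -0.75, -0.85], 0, 1]

```text
t: 9.05
tcp_pos: [0.4788, -0.1695, 0.1492]
tool_rot: [0.001, 0.993, 0.12, 0.002]
contact_force: [0.8, 1.2, -1.7]
width: 0.0434
grasp_force: 15.0
```

>>> servo_tool:
  increments:
    - [[-0.055, -0.3, 0], 0, 1]
    - [[-0.055, -0.357, 0], 0, 1]
    - [[-0.055, -0.357, 0], 0, 1]
    - [[-0.055, -0.357, 0], 0, 1]

```text
t: 9.45
tcp_pos: [0.4583, -0.1204, 0.148]
tool_rot: [0.001, 0.993, 0.121, 0.001]
contact_force: [0.9, 0.2, -1.2]
width: 0.0439
grasp_force: 15.0
```

```bash
cat >> f.py <<'E'
def held(c,r):
    T=c['Tt']; P=(pts(c)-T[:3,3])@T[:3,:3]; ok=c['range_z']>0
    Q=P[ok&(np.hypot(P[...,0],P[...,1])<r+.004)&(abs(P[...,2]+.027)<.005)]
    print('ring in tool',fitc(Q[:,:2]),np.percentile(Q[:,2],[2,50,98]))
E
python3 - <<'E'
from f import *
c=wrist(); save(c,'w4.png'); held(c,.022)
for k,o in formers(c).items(): print(k,o and (o[0].round(4),round(o[1],4),o[2]))
go(.4578,-.1183,.06)
E
```

```text
ring in tool (array([-0.00015319,  0.00100174]), np.float64(0.020468409516766616), 3234) [-0.03031549 -0.0275441  -0.02233023]
XL None
S (array([ 0.5544, -0.0539]), np.float64(0.0122), 103)
M (array([ 0.4589, -0.1184]), np.float64(0.0264), 155)
L (array([ 0.4232, -0.2105]), np.float64(0.0263), 145)
move units [ 0.001 -0.018  0.586] tcp [ 0.4582 -0.1208  0.1479] yaw 13.8
```

View pics/w4.png

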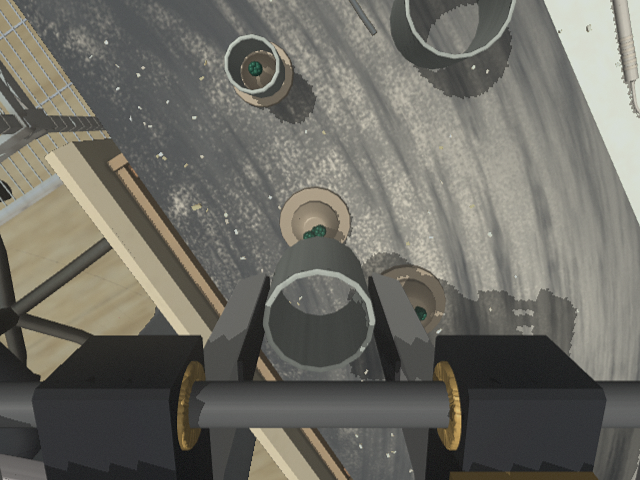

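Medium ring held at (319,315), medium former below at (315,220), and the seated small ring at (255,68). Lowering.

>>> servo_tool:
  increments:
    - [[0.005, -0.018, 0.2], 0, 1]
    - [[0.005, -0.018, 0.4], 0, 1]
    - [[0.005, -0.018, 0.55], 0, 1]
    - [[0.005, -0.018, 0.62], 0, 1]
    - [[0.005, -0.018, 0.68], 0, 1]

```text
t: 10.0
tcp_pos: [0.4577, -0.1176, 0.0449]
tool_rot: [0.0, 0.993, 0.12, -0.0]
contact_force: [-0.2, -0.1, -1.5]
width: 0.0437
grasp_force: 15.0
```

>>> servo_tool:
  increments:
    - [[0, 0, 0.03], 0, 1]
    - [[0, 0, 0.06], 0, 1]
    - [[0, 0, 0.08], 0, 1]
    - [[0, 0, 0.1], 0, 1]
    - [[0, 0, 0.1], 0, 1]

```text
t: 10.5
tcp_pos: [0.4574, -0.1162, 0.0308]
tool_rot: [0.0, 0.993, 0.121, 0.0]
contact_force: [-0.7, -0.4, -0.8]
width: 0.0436
grasp_force: 15.0
```

>>> servo_tool:
  increments:
    - [[0, 0, 0.01], 0, 1]
    - [[0, 0, 0.015], 0, 1]
    - [[0, 0, 0.015], 0, -0.3]
    - [[0, 0, 0.015], 0, -0.3]
    - [[0, 0, 0.015], 0, -0.3]

```text
t: 11.0
tcp_pos: [0.4575, -0.1163, 0.0286]
tool_rot: [0.0, 0.993, 0.121, 0.0]
contact_force: [0.1, -0.7, 0.2]
width: 0.0602
grasp_force: 0.0
```

>>> servo_tool:
  increments:
    - [[0, 0, 0], 0, -0.3]
    - [[0, 0, -0.1], 0, -0.3]
    - [[0, 0, -0.3], 0, -0.3]
    - [[0, 0, -0.6], 0, -0.3]
    - [[0, 0, -0.85], 0, -0.5]

```text
t: 11.5
tcp_pos: [0.4572, -0.1163, 0.1576]
tool_rot: [-0.0, 0.993, 0.121, -0.0]
contact_force: [0.6, -0.2, 0.2]
width: 0.066
grasp_force: 0.0
```

Run:
```python
from f import *
c=wrist(); save(c,'w5.png')
print('M seated',ring(c,.458,-.118,.056))
P=pts(c); ok=c['range_z']>0; Q=P[ok&(np.hypot(P[...,0]-.458,P[...,1]+.118)<.025)]; print('zmax',np.percentile(Q[:,2],[90,99,100]))
for k,o in formers(c).items(): print(k,o and (o[0].round(4),round(o[1],4),o[2]))
print('XL',ring(c,.616,-.165,.056)); print('L',ring(c,.695,-.0775,.052))
go(.695,-.077,.16)
```

```text
M seated ((array([ 0.45757883, -0.11731881]), np.float64(0.020379862157176385), 946), np.float64(0.0567530744045362))
zmax [0.27386702 0.27470362 0.27534193]
XL None
S (array([ 0.5545, -0.0544]), np.float64(0.0124), 104)
M (array([ 0.4519, -0.1191]), np.float64(0.0151), 107)
L (array([ 0.4163, -0.2025]), np.float64(0.034), 262)
XL ((array([ 0.61503999, -0.16508146]), np.float64(0.03027928431459762), 1117), np.float64(0.05663653586369133))
L ((array([0., 0.]), np.float64(0.0), 0), np.float64(nan))
move units [1.58  0.115 0.031] tcp [ 0.4607 -0.1171  0.1626] yaw 13.89
  return _methods._mean(a, axis=axis, dtype=dtype,
  ret = ret.dtype.type(ret / rcount)
```

View pics/w5.png

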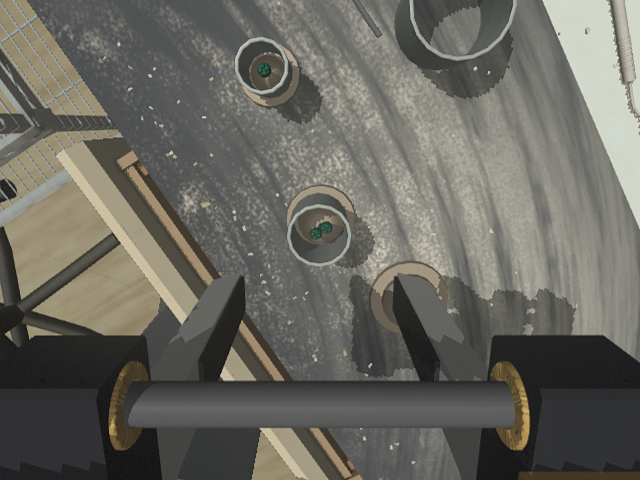

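Medium ring seated at (320,232), top at z≈56.7 mm. Next is the XL ring.

>>> servo_tool:
  increments:
    - [[0.25, 0.15, 0], 0, -1]
    - [[0.5, 0.3, 0], 0, -1]
    - [[0.75, 0.45, 0], 0, -1]
    - [[0.94, 0.565, 0], 0, -1]
    - [[0.94, 0.565, 0], 0, -1]

```text
t: 12.05
tcp_pos: [0.6184, -0.1659, 0.1552]
tool_rot: [0.001, 0.993, 0.121, 0.002]
contact_force: [-1.2, 0.6, -0.4]
width: 0.0938
grasp_force: 0.0
```

>>> servo_tool:
  increments:
    - [[0, 0, 0], 0, -1]
    - [[0, 0, 0], 0, -1]

```text
t: 12.25
tcp_pos: [0.613, -0.1642, 0.1555]
tool_rot: [-0.0, 0.993, 0.121, -0.001]
contact_force: [0.3, 0.4, 0.9]
width: 0.0938
grasp_force: 0.0
```

Run:
```python
from f import *
c=wrist(); r=ring(c,.616,-.165,.056)
print('XL',r); print('L',ring(c,.695,-.0775,.052))
for k,o in formers(c).items(): print(k,o and (o[0].round(4),round(o[1],4),o[2]))
go(*r[0][0],.025)
```

```text
XL ((array([ 0.61633956, -0.16567225]), np.float64(0.030313221851410017), 1430), np.float64(0.05669504348469445))
L ((array([ 0.69522178, -0.07839592]), np.float64(0.025328791976654264), 1557), np.float64(0.05272586264537921))
XL (array([0.6222, 0.0349]), np.float64(0.0366), 276)
S (array([ 0.5531, -0.0568]), np.float64(0.0193), 167)
M (array([ 0.4608, -0.1174]), np.float64(0.0244), 88)
L (array([ 0.4058, -0.2056]), np.float64(0.029), 118)
move units [0.019 0.015 0.872] tcp [ 0.6132 -0.1642  0.1558] yaw 13.92
```

>>> servo_tool:
  increments:
    - [[0.018, 0.008, 0.3], 0, -1]
    - [[0.018, 0.008, 0.6], 0, -1]
    - [[0.018, 0.008, 0.8], 0, -1]
    - [[0.018, 0.008, 0.865], 0, -1]
    - [[0.018, 0.008, 0.865], 0, -0.6]

```text
t: 12.8
tcp_pos: [0.6162, -0.1648, 0.0254]
tool_rot: [-0.0, 0.993, 0.121, -0.001]
contact_force: [-0.5, 0.3, 1.0]
width: 0.089
grasp_force: 0.0
```

>>> servo_tool:
  increments:
    - [[0, 0, 0], 0, 1]
    - [[0, 0, 0], 0, 1]
    - [[0, 0, 0], 0, 1]
    - [[0, 0, 0], 0, 1]

```text
t: 13.2
tcp_pos: [0.6185, -0.1651, 0.0278]
tool_rot: [0.0, 0.993, 0.121, 0.001]
contact_force: [-1.5, 1.0, 6.7]
width: 0.0628
grasp_force: 15.0
```

>>> servo_tool:
  increments:
    - [[0, 0, -0.3], 0, 1]
    - [[0, 0, -0.6], 0, 1]
    - [[0.08, -0.25, -0.8], 0, 1]
    - [[0.16, -0.55, -0.8], 0, 1]
    - [[0.25, -0.85, -0.8], 0, 1]

```text
t: 13.7
tcp_pos: [0.6238, -0.0316, 0.148]
tool_rot: [0.0, 0.993, 0.12, 0.001]
contact_force: [0.4, 0.1, -2.7]
width: 0.0628
grasp_force: 14.9
```

>>> servo_tool:
  increments:
    - [[0.1, -0.3, 0], 0, 1]
    - [[0.11, -0.43, 0], 0, 1]
    - [[0.11, -0.43, 0], 0, 1]
    - [[0.11, -0.43, 0], 0, 1]
    - [[0.11, -0.43, 0], 0, 1]

```text
t: 14.2
tcp_pos: [0.6238, 0.0315, 0.1463]
tool_rot: [0.001, 0.993, 0.12, -0.0]
contact_force: [0.1, 0.4, -2.0]
width: 0.0623
grasp_force: 14.9
```

Run:
```python
from f import *
c=wrist(); save(c,'w6.png'); held(c,.032)
for k,o in formers(c).items(): print(k,o and (o[0].round(4),round(o[1],4),o[2]))
go(.6228,.0349,.034)
```

```text
ring in tool (array([-0.0018548 ,  0.00097994]), np.float64(0.03023228671484242), 4049) [-0.03077287 -0.02863648 -0.02230005]
XL (array([0.6242, 0.0351]), np.float64(0.0357), 133)
S (array([ 0.5378, -0.0602]), np.float64(0.0009), 5)
M (array([ 0.4545, -0.1064]), np.float64(0.0155), 40)
L (array([ 0.4366, -0.2117]), np.float64(0.0147), 76)
move units [-0.001 -0.025  0.749] tcp [0.6239 0.0315 0.1463] yaw 13.73
```

View pics/w6.png

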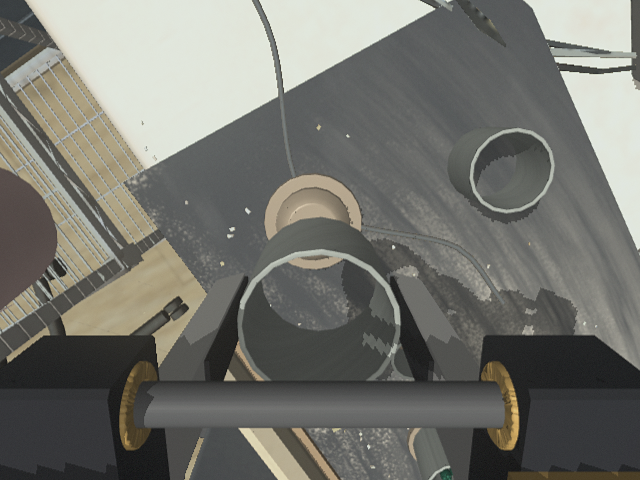

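XL ring held at (319,318), about 1.9 mm back in the tool's x. XL former at (313,222).

>>> servo_tool:
  increments:
    - [[0.01, -0.024, 0.2], 0, 1]
    - [[0.01, -0.024, 0.4], 0, 1]
    - [[0.01, -0.024, 0.52], 0, 1]
    - [[0.01, -0.024, 0.58], 0, 1]
    - [[0.01, -0.024, 0.63], 0, 1]

```text
t: 14.75
tcp_pos: [0.6246, 0.0366, 0.0513]
tool_rot: [0.0, 0.993, 0.12, -0.0]
contact_force: [-1.0, 0.1, -1.2]
width: 0.0629
grasp_force: 14.9
```

>>> servo_tool:
  increments:
    - [[0, 0, 0.02], 0, 1]
    - [[0, 0, 0.04], 0, 1]
    - [[0, 0, 0.06], 0, 1]
    - [[0, 0, 0.08], 0, 1]
    - [[0, 0, 0.08], 0, 1]

```text
t: 15.25
tcp_pos: [0.6243, 0.0381, 0.0397]
tool_rot: [0.0, 0.993, 0.121, 0.0]
contact_force: [0.3, -0.6, -1.7]
width: 0.0628
grasp_force: 14.9
```

>>> servo_tool:
  increments:
    - [[0, 0, 0.012], 0, 1]
    - [[0, 0, 0.024], 0, 1]
    - [[0, 0, 0.032], 0, 1]
    - [[0, 0, 0.032], 0, 1]

```text
t: 15.65
tcp_pos: [0.6246, 0.0379, 0.0358]
tool_rot: [0.0, 0.993, 0.121, 0.0]
contact_force: [-2.0, 0.6, 4.8]
width: 0.0626
grasp_force: 14.9
```

>>> servo_tool:
  increments:
    - [[0, 0, 0], 0, -0.7]
    - [[0, 0, 0], 0, -0.7]
    - [[0, 0, 0], 0, -0.7]
    - [[0, 0, 0], 0, -0.7]

```text
t: 16.05
tcp_pos: [0.6244, 0.0381, 0.0348]
tool_rot: [-0.0, 0.993, 0.121, 0.0]
contact_force: [-0.3, 0.7, -0.9]
width: 0.08
grasp_force: 0.0
```

>>> servo_tool:
  increments:
    - [[0, 0, -0.1], 0, -0.7]
    - [[0, 0, -0.3], 0, -0.7]
    - [[0, 0, -0.6], 0, -0.7]
    - [[0, 0, -0.85], 0, -1]
    - [[0, 0, -0.85], 0, -1]

```text
t: 16.55
tcp_pos: [0.6287, 0.0382, 0.1694]
tool_rot: [0.0, 0.993, 0.121, 0.006]
contact_force: [1.1, 0.2, 0.6]
width: 0.0917
grasp_force: 0.0
```

Run:
```python
from f import *
c=wrist(); save(c,'w7.png')
print('XL seated',ring(c,.6225,.036,.064))
print('L',ring(c,.695,-.0775,.052))
for k,o in formers(c).items(): print(k,o and (o[0].round(4),round(o[1],4),o[2]))
go(.695,-.0775,.16)
```

```text
XL seated ((array([0.62263999, 0.03642492]), np.float64(0.030341924913364907), 1382), np.float64(0.06470062409210423))
L ((array([ 0.69569365, -0.07700656]), np.float64(0.025403056440075036), 1440), np.float64(0.05243946669039937))
XL (array([0.6168, 0.0347]), np.float64(0.0254), 130)
S (array([ 0.5523, -0.0574]), np.float64(0.0198), 168)
M (array([ 0.4496, -0.1043]), np.float64(0.0118), 39)
L (array([ 0.4282, -0.1839]), np.float64(0.0132), 54)
move units [0.256 0.858 0.046] tcp [0.6267 0.0381 0.1665] yaw 13.9
```

View pics/w7.png

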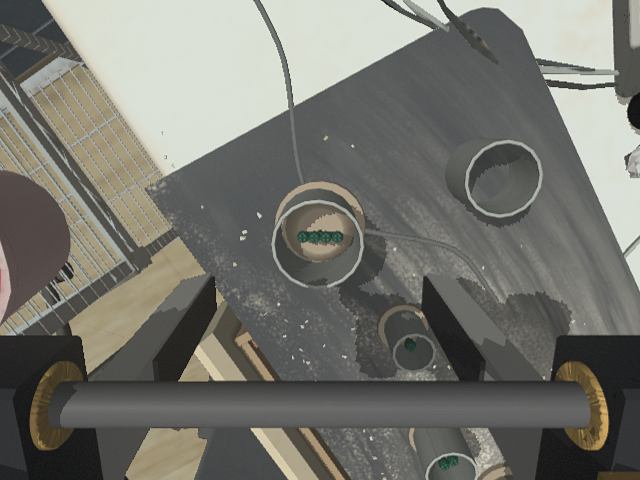

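XL ring seated around its pattern at (318,240), top at z≈64.7 mm. The large ring is next, seen at (503,175).

>>> servo_tool:
  increments:
    - [[0.09, 0.28, 0], 0, -1]
    - [[0.18, 0.56, 0], 0, -1]
    - [[0.27, 0.858, 0], 0, -1]
    - [[0.27, 0.858, 0], 0, -1]
    - [[0.27, 0.858, 0], 0, -1]

```text
t: 17.1
tcp_pos: [0.6937, -0.0786, 0.161]
tool_rot: [-0.0, 0.993, 0.12, -0.001]
contact_force: [-0.5, 0.8, -1.1]
width: 0.0939
grasp_force: 0.0
```

>>> servo_tool:
  increments:
    - [[0, 0, 0], 0, -1]
    - [[0, 0, 0], 0, -1]

```text
t: 17.3
tcp_pos: [0.694, -0.0749, 0.1622]
tool_rot: [-0.001, 0.992, 0.122, -0.0]
contact_force: [0.3, -0.9, -0.1]
width: 0.0941
grasp_force: 0.0
```

Run:
```python
from f import *
c=wrist(); r=ring(c,.695,-.077,.052); print(r)
print('XL seated',ring(c,.6225,.036,.064))
go(*r[0][0],.023)
```

```text
((array([ 0.69608068, -0.07782937]), np.float64(0.02535822543146813), 1122), np.float64(0.05273782972903934))
XL seated ((array([0.62269813, 0.03566209]), np.float64(0.030416922025391015), 1290), np.float64(0.0639410185170956))
move units [0.008 0.022 0.929] tcp [ 0.6942 -0.0751  0.1624] yaw 14.05
```

>>> servo_tool:
  increments:
    - [[0.008, 0.013, 0.3], 0, -1]
    - [[0.008, 0.013, 0.6], 0, -1]
    - [[0.008, 0.013, 0.85], 0, -1]
    - [[0.008, 0.013, 0.925], 0, -1]
    - [[0.008, 0.013, 0.925], 0, -0.4]

```text
t: 17.85
tcp_pos: [0.6949, -0.0777, 0.0223]
tool_rot: [-0.0, 0.993, 0.122, -0.002]
contact_force: [-0.8, 0.3, 0.1]
width: 0.0893
grasp_force: 0.0
```

>>> servo_tool:
  increments:
    - [[0, 0, 0], 0, 1]
    - [[0, 0, 0], 0, 1]
    - [[0, 0, 0], 0, 1]
    - [[0, 0, 0], 0, 1]
    - [[0, 0, 0], 0, 1]

```text
t: 18.35
tcp_pos: [0.6968, -0.0783, 0.0248]
tool_rot: [-0.0, 0.993, 0.121, 0.001]
contact_force: [-0.1, 1.0, 3.9]
width: 0.0527
grasp_force: 14.9
```

>>> servo_tool:
  increments:
    - [[0, 0, -0.3], 0, 1]
    - [[0, 0, -0.6], 0, 1]
    - [[-0.1, 0, -0.85], 0, 1]
    - [[-0.4, 0, -0.85], 0, 1]
    - [[-0.7, 0, -0.85], 0, 1]

```text
t: 18.85
tcp_pos: [0.5941, -0.1042, 0.1524]
tool_rot: [0.001, 0.993, 0.122, 0.001]
contact_force: [-0.2, -0.6, -2.6]
width: 0.0529
grasp_force: 14.9
```

>>> servo_tool:
  increments:
    - [[-0.3, 0.09, 0], 0, 1]
    - [[-0.6, 0.18, 0], 0, 1]
    - [[-0.9, 0.27, 0], 0, 1]
    - [[-1, 0.36, 0], 0, 1]
    - [[-1, 0.36, 0], 0, 1]

```text
t: 19.35
tcp_pos: [0.4589, -0.1957, 0.1515]
tool_rot: [0.001, 0.993, 0.118, -0.001]
contact_force: [-0.0, -0.4, -1.7]
width: 0.053
grasp_force: 14.9
```

>>> servo_tool:
  increments:
    - [[-0.15, 0, 0], 0, 1]
    - [[-0.32, 0, 0], 0, 1]
    - [[-0.32, 0, 0], 0, 1]
    - [[-0.32, 0, 0], 0, 1]
    - [[-0.32, 0, 0], 0, 1]

```text
t: 19.85
tcp_pos: [0.4169, -0.2035, 0.1513]
tool_rot: [0.0, 0.993, 0.122, 0.001]
contact_force: [-0.0, 0.3, -2.4]
width: 0.0529
grasp_force: 14.9
```

Run:
```python
from f import *
c=wrist(); save(c,'w8.png'); held(c,.027)
for k,o in formers(c,{'L':(.4098,-.2058,.033)}).items(): print(k,o and (o[0].round(4),round(o[1],4),o[2]))
print('M',ring(c,.4575,-.1165,.056))
go(.4098,-.2058,.032)
```

```text
ring in tool (array([-0.00033168,  0.00099305]), np.float64(0.025367088708717348), 4147) [-0.03036434 -0.02785543 -0.02226835]
L (array([ 0.4205, -0.2026]), np.float64(0.0335), 216)
M ((array([ 0.457084 , -0.1180224]), np.float64(0.020388715165078737), 1173), np.float64(0.05674783526542021))
move units [-0.05   0.004  0.795] tcp [ 0.4168 -0.2034  0.1513] yaw 14.01
```

View pics/w8.png

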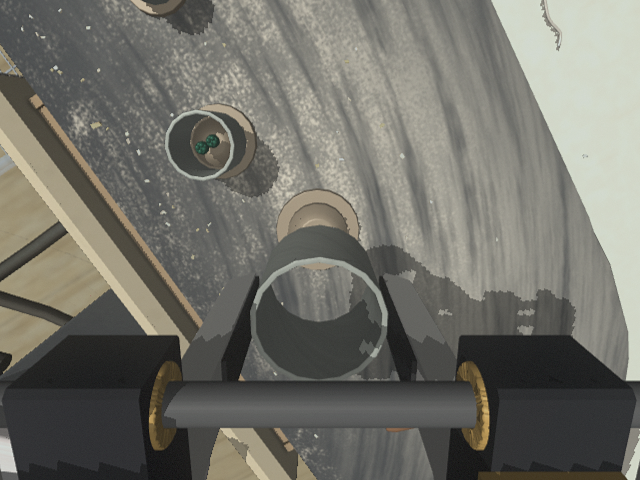

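Large ring held at (319,318), hiding the lower half of the large former at (318,228). I'll fit only the visible upper arc.

Run:
```python
from f import *
from scipy.optimize import least_squares
c=wrist(); col=c['color'].astype(int); m=(((col[...,0]-col[...,2])>14)&(col[...,0]>70)).astype(np.uint8)
m[:,:270]=0;m[:,368:]=0;m[:180]=0;m[260:]=0
q=max(cv2.findContours(m,0,cv2.CHAIN_APPROX_NONE)[0],key=cv2.contourArea)[:,0]
q=q[(q[:,1]<226)]
Q=np.array([ray(c,u,v,.008)[:2] for u,v in q]); 
g=np.array([.4135,-.2045])
print(len(Q), 'free',fitc(Q))
f=least_squares(lambda p:np.hypot(*(Q-p).T)-.0325,g,loss='soft_l1',f_scale=.001); print('fixed r',f.x,abs(f.fun).mean())
go(*f.x,.032)
```

```text
308 free (array([ 0.42369287, -0.20191005]), np.float64(0.0323695817890687), 128)
fixed r [ 0.42060821 -0.20320696] 0.0050056108219925614
move units [0.026 0.004 0.795] tcp [ 0.4165 -0.2035  0.1512] yaw 14.0
```

Run:
```python
from f import *
from scipy.optimize import least_squares
c=wrist(); col=c['color'].astype(int); m=((col[...,0]-col[...,2])>14)&(col[...,0]>70)
q=[(u,180+int(np.argmax(m[180:260,u]))) for u in range(278,359) if m[180:260,u].any()]
q=[p for p in q if p[1]<232]; print(q[::10])
Q=np.array([ray(c,u,v-.5,.008)[:2] for u,v in q]); print('free',fitc(Q))
f=least_squares(lambda p:np.hypot(*(Q-p).T)-.033,[.412,-.2045],loss='soft_l1',f_scale=.0005); print('fixed r',f.x,abs(f.fun).mean())
go(*f.x,.032)
```

```text
[(278, 181), (288, 180), (298, 180), (308, 189), (318, 188), (328, 180), (338, 180), (348, 180), (358, 195)]
free (array([ 0.46523152, -0.18902772]), np.float64(0.026640599318045438), 65)
fixed r [ 0.41803294 -0.20768018] 0.004352266917565398
move units [0.005 0.029 0.794] tcp [ 0.4162 -0.2036  0.1512] yaw 13.99
```

Run:
```python
from f import *
from scipy.optimize import least_squares
c=wrist(); col=c['color'].astype(int)
for th in (20,26,32):
    m=(((col[...,0]-col[...,2])>th)&(col[...,0]>85)).astype(np.uint8); m=cv2.morphologyEx(m,cv2.MORPH_OPEN,np.ones((3,3)))
    n,l,s,_=cv2.connectedComponentsWithStats(m); L=l==np.bincount(l[195:230,270:366].ravel())[1:].argmax()+1
    us=np.arange(275,363); q=[(u,int(np.argmax(L[:,u]))) for u in us if L[:,u].any()]; q=[p for p in q if 180<p[1]<228]
    Q=np.array([ray(c,u,v-.5,.008)[:2] for u,v in q])
    f=least_squares(lambda p:np.hypot(*(Q-p).T)-.033,[.412,-.2045],loss='soft_l1',f_scale=.0005); print(th,q[::16],q[-1],'free',fitc(Q),'fixed r',f.x,abs(f.fun).mean())
go(*f.x,.032)
```

```text
20 [(np.int64(277), 222), (np.int64(293), 196), (np.int64(309), 190), (np.int64(325), 190), (np.int64(341), 196), (np.int64(357), 219)] (np.int64(358), 224) free (array([ 0.40981733, -0.20522095]), np.float64(0.03176178984140974), 82) fixed r [ 0.40841874 -0.2055512 ] 0.0002926195099644694
26 [(np.int64(277), 223), (np.int64(293), 196), (np.int64(309), 190), (np.int64(325), 190), (np.int64(341), 196), (np.int64(357), 220)] (np.int64(358), 225) free (array([ 0.40981345, -0.20517379]), np.float64(0.03152553020797355), 82) fixed r [ 0.40813861 -0.20551298] 0.00034389457693802884
32 [(np.int64(278), 220), (np.int64(294), 196), (np.int64(310), 190), (np.int64(326), 191), (np.int64(342), 198)] (np.int64(357), 222) free (array([ 0.40958833, -0.20527267]), np.float64(0.031214896367797913), 80) fixed r [ 0.40759003 -0.20570449] 0.0003720867072973295
move units [-0.058 -0.     0.794] tcp [ 0.4159 -0.2036  0.1511] yaw 13.97
```

>>> servo_tool:
  increments:
    - [[-0.039, -0.004, 0], 0, 1]
    - [[-0.039, -0.004, 0.2], 0, 1]
    - [[-0.039, -0.004, 0.4], 0, 1]
    - [[-0.039, -0.004, 0.47], 0, 1]
    - [[-0.039, -0.004, 0.47], 0, 1]

```text
t: 20.55
tcp_pos: [0.4081, -0.2044, 0.0796]
tool_rot: [-0.001, 0.993, 0.121, -0.001]
contact_force: [-1.0, -1.1, -2.5]
width: 0.0526
grasp_force: 14.9
```

>>> servo_tool:
  increments:
    - [[0, 0, 0], 0, 1]
    - [[0, 0, 0], 0, 1]

```text
t: 20.75
tcp_pos: [0.4102, -0.2053, 0.0818]
tool_rot: [0.001, 0.993, 0.121, 0.001]
contact_force: [-0.2, -0.9, -2.0]
width: 0.0528
grasp_force: 14.9
```

>>> servo_tool:
  increments:
    - [[0, 0, 0.08], 0, 1]
    - [[0, 0, 0.16], 0, 1]
    - [[0, 0, 0.2], 0, 1]
    - [[0, 0, 0.24], 0, 1]
    - [[0, 0, 0.28], 0, 1]

```text
t: 21.25
tcp_pos: [0.4098, -0.2051, 0.0389]
tool_rot: [0.0, 0.993, 0.121, 0.001]
contact_force: [-0.4, 0.2, -1.4]
width: 0.0525
grasp_force: 14.9
```

>>> servo_tool:
  increments:
    - [[0, 0, 0.01], 0, 1]
    - [[0, 0, 0.025], 0, 1]
    - [[0, 0, 0.04], 0, 1]
    - [[0, 0, 0.04], 0, 1]

```text
t: 21.65
tcp_pos: [0.4094, -0.2049, 0.0328]
tool_rot: [0.0, 0.993, 0.121, 0.0]
contact_force: [-0.5, 0.5, -1.5]
width: 0.0531
grasp_force: 14.9
```

>>> servo_tool:
  increments:
    - [[0, 0, 0.008], 0, 1]
    - [[0, 0, 0.008], 0, 1]
    - [[0, 0, 0.008], 0, -0.5]
    - [[0, 0, 0.008], 0, -0.5]
    - [[0, 0, 0.008], 0, -0.5]

```text
t: 22.15
tcp_pos: [0.4094, -0.2049, 0.0315]
tool_rot: [0.0, 0.993, 0.121, 0.0]
contact_force: [0.7, 0.5, 0.3]
width: 0.0698
grasp_force: 0.0
```

>>> servo_tool:
  increments:
    - [[0, 0, 0], 0, -0.5]
    - [[0, 0, -0.1], 0, -0.5]
    - [[0, 0, -0.3], 0, -0.5]
    - [[0, 0, -0.6], 0, -0.5]
    - [[0, 0, -0.9], 0, -0.5]

```text
t: 22.65
tcp_pos: [0.4085, -0.2046, 0.1675]
tool_rot: [-0.0, 0.993, 0.121, -0.001]
contact_force: [0.4, -0.8, 0.4]
width: 0.0704
grasp_force: 0.0
```

>>> servo_tool:
  increments:
    - [[0, 0.3, 0], 0, -0.5]
    - [[0, 0.6, 0], 0, -0.5]
    - [[0, 0.9, 0], 0, -0.5]
    - [[0, 0.95, 0], 0, -0.5]
    - [[0, 0.95, 0], 0, -0.5]

```text
t: 23.15
tcp_pos: [0.4429, -0.3444, 0.1659]
tool_rot: [-0.0, 0.993, 0.12, -0.0]
contact_force: [-0.0, 0.1, -0.3]
width: 0.0705
grasp_force: 0.0
```

Run:
```python
from f import *
for n in ('wrist','top'):
    c=wrist() if n=='wrist' else cap('top')
    if n=='top': save(c,'top1.png')
    for k,x,y,h in [('S',.553,-.0565,.052),('M',.4575,-.117,.056),('L',.4098,-.205,.060),('XL',.6225,.036,.064)]:
        try: print(n,k,ring(c,x,y,h))
        except Exception as e: print(n,k,e)
```

```text
wrist S ((array([0., 0.]), np.float64(0.0), 0), np.float64(nan))
wrist M ((array([ 0.45690162, -0.11840672]), np.float64(0.02059067487286746), 650), np.float64(0.055559758810181825))
wrist L ((array([ 0.40898418, -0.2069275 ]), np.float64(0.025431148776101045), 1551), np.float64(0.06017535310591532))
wrist XL ((array([0., 0.]), np.float64(0.0), 0), np.float64(nan))
top S ((array([ 0.55055485, -0.05605039]), np.float64(0.01546124260336232), 90), np.float64(0.05125849316082359))
top M ((array([ 0.45454801, -0.11681512]), np.float64(0.020447628094362198), 121), np.float64(0.055659974330415474))
top L ((array([ 0.40617697, -0.20522865]), np.float64(0.02544211313405506), 161), np.float64(0.05941744882302524))
top XL ((array([0.61898062, 0.03680259]), np.float64(0.030468880007589478), 214), np.float64(0.06304806763801973))
  return _methods._mean(a, axis=axis, dtype=dtype,
  ret = ret.dtype.type(ret / rcount)
```

View pics/top1.png

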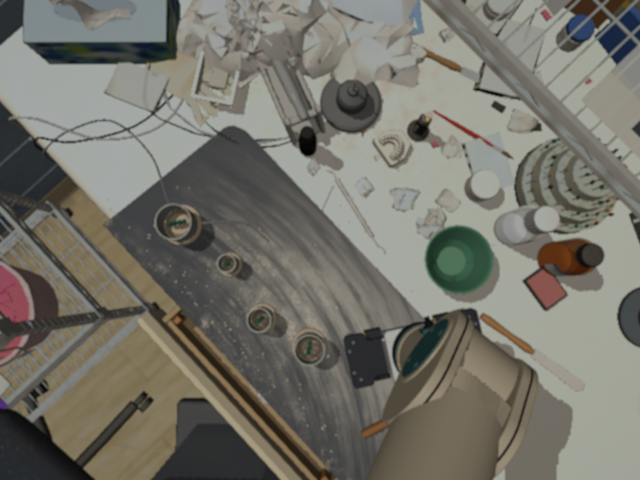

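All four rings are on their formers, at (180,225), (229,264), (262,319) and (311,347). Their tops measure 51–64 mm, the seated heights, and the spray bottle and bowl have not moved. Handing in.

```bash
python3 -c "
from workcell import ctrl
print(ctrl.close_job())"
```

```text
the job is handed in; nothing more can be done
None
```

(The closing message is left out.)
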